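# Set the end stop and hold an LED board square in the soldering jig

## Task

Get the soldering jig ready: seat the loose red end stop fully down over the two brass dowel pins of the black jig plate and let go of it. Then lay the white LED driver board flat on the plate, its green terminal block at the end away from the red stop, and push it into the corner so that one long edge is flush against the aluminium fence and the short edge is against the red stop. Finish while still holding the board, pressing it against both at once, ready for soldering, and leave everything else on the bench where it is.

Things in the scene. Friction and masses are not known exactly. Their poses are not given: they have to be found in the camera images.
- jig: Black soldering jig plate, fixed, 180 (x) x 230 (y) x 15 mm high, turned by up to 0.25 rad. Origin: underside centre, z up; its flat top (deck) is at z = 15 mm. Two brass dowel pins, 8 mm diameter, 19 mm tall above the deck (straight for 12 mm, then tapering to 2.4 mm), stand at (x, y) = (-12, 81) and (38, 81) mm. Only the fence is otherwise on the deck. Does not yield.
- fence: Fixed aluminium bar along the jig's +x edge (far from the robot): 20 (x) x 210 (y) x 12 mm high above the deck. Origin: underside centre, at (75, 0, 15) mm in the jig frame, same axes. The face that the board is pressed against looks to the jig's -x, at jig x = 65 mm. Board, deck, fence and stop rub strongly (friction near 1), so dragging takes up part of a push.
- stop_seat (a point): Point on the deck midway between the two dowel pins, at (13, 81, 15) mm in the jig frame: where the underside centre of the seated end stop belongs, its length along the jig's x.
- jig_corner (a point): Point on the deck at (65, 70, 15) mm in the jig frame where the fence face and the inner face of the seated stop meet (the board's corner goes here). The stop leaves a gap of 10 mm between its end and the fence.
- end_stop: Loose red metal bar, 84 (x) x 22 (y) x 30 mm high, 0.11 to 0.18 kg, lying on the bench. Origin: underside centre, z up, x along its length. Two upright 10 mm holes right through it at x = -25 and +25 mm; either way round fits the dowels. Seated, its inner face lies at jig y = 70 mm (about 1 mm of play). Pinch it from above across its 22 mm width.
- board: Loose white circuit board, 100 (x) x 120 (y) x 3 mm thick, 0.12 to 0.24 kg, parts up. Origin: underside centre, z up. Green terminal block 14 mm high along the -y edge; capacitors and a coil up to 19 mm high along the +y edge. In place its axes are parallel to the jig's, its +x edge touches the fence, its +y edge the stop, its origin at (15, 10, 15) mm in the jig frame.
- heatsink_top (a point): Top centre of the dark finned heatsink at the centre of the board, 37 mm above the board's underside: 26 (board x) x 50 (board y) mm, standing on the board's upper face. The place to hold the board: pinch it across its 26 mm width; beside it, for |y| under 30 mm, nothing on the board is higher than 4.5 mm.
- board_corner (a point): Corner of the board's underside at (50, 60, 0) mm in the board frame: the one that goes into the jig's corner.
- solder_spool: Bystander: white solder spool, 54 mm diameter, 36 mm high. Origin: underside centre.
- flux_tin: Bystander: round blue flux tin with amber top, 60 mm diameter, 18 mm high. Origin: underside centre.
- screwdriver: Bystander: screwdriver lying flat, 160 mm long along its x.
- spare_board: Bystander: small green circuit board, 80 x 50 mm, up to 10 mm high. Origin: underside centre.
- usb_stick: Bystander: black USB stick, 52 x 18 x 9 mm. Origin: underside centre of its case.
Things that resemble listed ones, but are neither listed nor needed, are in the scene too. Leave any blue or turquoise look-alike of the board alone.

How it is judged:
On the way, in this order (a step that is already met when the one before it is completed fails the run):
1. the red end stop is seated fully down over both dowel pins and let go (z of end_stop in the frame of jig below 0.0168 m and horizontal distance between end_stop and stop_seat below 0.0025 m and angle between the x axis of end_stop and the x axis of jig, either way round below 0.06 rad and angle between end_stop's own z axis and vertical below 0.04 rad and contact force between end_stop and the fingers below 0.5 N), for 0.2 s.
2. the board lies flat in the corner, pressed against the fence and the stop at once (contact force between board and fence above 2 N and contact force between board and end_stop above 2 N and contact force between board and the fingers above 1 N and angle between the x axis of board and the x axis of jig, either way round below 0.025 rad and angle between board's own z axis and vertical below 0.025 rad and z of board in the frame of jig below 0.0168 m and horizontal distance between board_corner and jig_corner below 0.004 m and linear speed of board below 0.01 m/s), for 0.3 s.
At the end, for the whole second after the job is handed in: Stop down on both dowels (within 1.8 mm of the deck, 2.5 mm of its seat); board flat on the deck (1.8 mm, 0.025 rad), square to the jig within 0.025 rad, its corner within 4 mm of the jig's corner, held by the fingers (over 1 N) and pressing on fence and stop with over 2 N each, at rest (all of step 2 and z of end_stop in the frame of jig below 0.0168 m and horizontal distance between end_stop and stop_seat below 0.0025 m and angle between the x axis of end_stop and the x axis of jig, either way round below 0.06 rad and angle between end_stop's own z axis and vertical below 0.04 rad); the arm keeps its last pose, push and grip.
It fails at once if another thing on the bench is disturbed (moved more than 25 mm) (distance of any of solder_spool, flux_tin, screwdriver, spare_board, usb_stick from where it was at the start of the episode above 0.025 m).
It also fails if it takes over 72 s, if anything falls off the work surface, if the arm or the gripper's body presses on something with over 40 N, if the wrist force passes 120 N, or if a joint passes its speed limit or range.

## Robot

A 6-joint arm with a two-finger parallel gripper is mounted at the origin on the work surface. World frame = base frame: x ahead of the robot, y to its left, z up, the work surface at z = 0. Lengths are in m, angles in rad, forces in N, time in s.
With the tool pointing down it reaches from about 0.35 to 0.85 m from the base axis. Payload 8.1 kg.
Tool frame: the origin (TCP) lies on the centre line of the jaws, within the pads' length; the fingertips stand 17 mm ahead of it and the grasp point (between the pads) lies 2 mm behind it; x points along the fingers, z is the direction in which the jaws open and shut, and the axes are right-handed (so a half turn about x gives the same grasp; the last joint's range is limited). The gripper opens to 93 mm and grips with 3 to 60 N. Pads are 15 mm wide; open, the fingers measure 128 mm over their backs; the gripper's body (75 mm by 188 mm) begins 65 mm behind the grasp point.
Start: joints at [-1.34, 0.13, 1.488, -0, 1.523, -0.085], TCP at [0.186, -0.57, 0.236] pointing down, gripper open.
Joint ranges: [-2.96, 2.96], [-0.89, 2.26], [0.02, 2.5], [-1.34, 4.48], [0, 2.73], [-2.66, 2.66]. Speed limits (rad/s): [2.39, 2.39, 2.79, 3.14, 3.14, 3.14].

## Interface

Orientations are given as a rotation vector (axis times angle).
In Python, from plant import telemetry, optics, workorder gives the robot as it stands.
- The arm moves only by the shell command python3 -m inch 'ROWS' [FORCE]. ROWS is JSON, a list that holds one entry, the list of rows, each a list of 7 numbers: the shift along the tool's x, y, z in m, then the turn, a rotation vector about the tool's x, y, z in rad, then the opening, from 0 (shut) to 1 (fully open). In form: [[[tx, ty, tz, ax, ay, az, grip], ...]]. A call has 1 to 20 rows; each row shifts and turns the pose as measured when the row begins, along the tool's axes as they then stand; what a row does not reach is not made up. A row lasts 1/10 s, in which the tool goes at most 50 mm and 8.59 degrees, less where a joint would pass 70% of its speed; a pose out of reach is approached as far as the arm can. A call is refused whole if a number of a shift passes 0.05 or a number of a turn 0.15, either way. A call with a gripper value outside its range is refused whole. The fingers move at their own pace and stop on an object; FORCE is the grip in N (left out, the last holds). Time passes only in rows, so rows that do not move let the fingers close. It gives the time, the measured TCP pose, the force and the opening at its end, in the units of the state.
- telemetry.read_state(): the state, without advancing time (a new reading comes with each control period).
- optics.read_camera(name): name is "scene" or "side" or "wrist"; returns a dict with "frame" (420x560x3 uint8, blue, green, red), "fx", "fy", "cx", "cy" (pixels), "rvec" (rotation vector, rad) and "tvec" (3), from world to camera coordinates, as OpenCV has them. Camera axes: x right, y down, z forward; pixel columns grow to the right and rows downward; lengths in m; the calibration is good to about 2 mm. A picture is of the moment at which its call begins. There is no depth.
- workorder.close_job(): hands the job in, once; it reports no verdict.
The state is a dict: "t": time; "q": joint angles; "dq": joint speeds; "joint_torque": joint torques, N m; "tool_pos": TCP position; "orientation": TCP orientation; "force": force on the tool from outside, world axes, zero at the start; "wrist_torque": the same for the moment, N m; "opening": finger opening in m.
Only numpy, scipy, OpenCV 4.12 (cv2) and the standard library are available. Lean on these libraries where they do the work, as an engineer would, in place of code of your own. Each camera call takes 0.05 s, during which the arm holds its last target. There are 200 camera calls.

## Working session

There is one attempt and no reset: what is moved stays moved. The work goes in short steps, Python scripts to look and compute and a shell command to move; the robot and the scene stay as the last step left them, time stands still between calls to the robot, and variables do not carry over. Pictures are saved under pics/ and viewed, on a budget of 10 in all, crops included, one or two more only if the job needs it, and the job is handed in when it is done.

```bash
ls; mkdir -p pics; cat > h.py <<'E'
import numpy as np, cv2
from plant import telemetry, optics, workorder
from scipy.spatial.transform import Rotation as R
def cam(n):
    c=optics.read_camera(n); c['R']=cv2.Rodrigues(np.array(c['rvec'],float))[0]; c['t']=np.array(c['tvec'],float).ravel(); return c
def ray(c,uv,z):
    d=c['R'].T@np.array([(uv[0]-c['cx'])/c['fx'],(uv[1]-c['cy'])/c['fy'],1]); o=-c['R'].T@c['t']
    return o+d*(z-o[2])/d[2]
def proj(c,p):
    q=c['R']@np.array(p,float)+c['t']; return np.array([c['fx']*q[0]/q[2]+c['cx'],c['fy']*q[1]/q[2]+c['cy']])
def st():
    s=telemetry.read_state(); print('t',s['t'],'pos',np.round(s['tool_pos'],4),'F',np.round(s['force'],1),'op',s['opening']); M=R.from_rotvec(s['orientation']).as_matrix(); print(np.round(M,3)); return s,M
E
python3 - <<'E'
from h import *
st()
for n in('scene','side'):
    c=cam(n); cv2.imwrite(f'pics/{n}0.png',c['frame']); print(n,c['fx'],-c['R'].T@c['t'])
E
```

```text
pics
t 0.0 pos [ 0.1862 -0.5698  0.2346] F [ 0.   0.4 -0.1] op 0.09288145850763634
[[-0.     0.951  0.311]
 [ 0.002  0.311 -0.951]
 [-1.     0.    -0.002]]
scene 481.50896927405677 [ 1.2275071  -0.15077264  0.91546691]
side 509.4481916835065 [-0.2692559   0.66163525  1.12862255]
```

View pics/scene0.png

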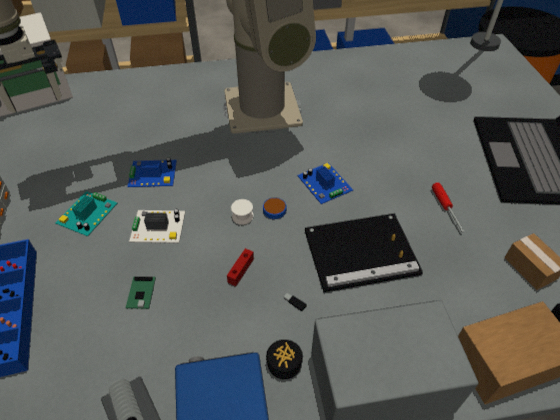

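View pics/side0.png

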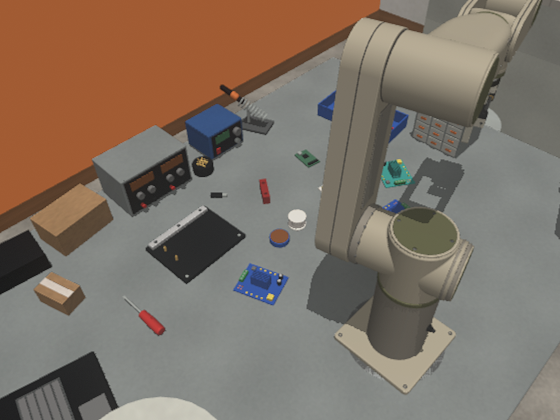

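The scene view shows the red stop at (240,267), the white board at (158,226) with its green block on the left (-y), the jig at (362,250), and the pins at (393,237) and (402,253). The side view matches this, but the arm hides the board there. Next I get coarse positions.

```bash
cat > m1.py <<'E'
from h import *
c=cam('scene'); f=c['frame'].astype(int); B,G,Rr=f[...,0],f[...,1],f[...,2]
def roi(m,x0,y0,x1,y1):
    o=np.zeros_like(m,np.uint8); o[y0:y1,x0:x1]=m[y0:y1,x0:x1]; return o*255
def rect(m,z,name):
    ys,xs=np.nonzero(m); p=np.array([ray(c,(x,y),z)[:2] for x,y in zip(xs,ys)],np.float32)
    r=cv2.minAreaRect(p); print(name,len(p),'ctr',np.round(r[0],4),'size',np.round(r[1],4),'ang',round(r[2],1)); return r
red=roi((Rr>110)&(G<60)&(B<60),215,240,265,295); rect(red,.03,'stop')
w=roi((Rr>150)&(G>150)&(B>150),120,195,195,255); rect(w,.003,'board')
blk=roi((Rr<50)&(G<50)&(B<50),295,205,430,292); 
n,l,s,_=cv2.connectedComponentsWithStats(blk); k=1+np.argmax(s[1:,4]); rect(l==k,.015,'jigdeck')
fe=roi((Rr>130)&(G>130)&(B>130),315,255,430,292); rect(fe,.027,'fence')
br=roi((Rr>120)&(B<90)&(Rr-B>60),380,225,412,262)
n,l,s,ct=cv2.connectedComponentsWithStats(br); print(s[1:],ct[1:])
for u in ct[1:]: print(ray(c,u,.024))
big=cv2.resize(c['frame'][195:300,110:435],None,fx=2.4,fy=2.4,interpolation=cv2.INTER_CUBIC); cv2.imwrite('pics/crop1.png',big)
E
python3 m1.py
```

```text
stop 246 ctr [ 0.598  -0.1349] size [0.0204 0.0819] ang 54.3
board 811 ctr [ 0.4321 -0.3216] size [0.1209 0.0991] ang 80.4
jigdeck 5322 ctr [0.5985 0.1471] size [0.1865 0.2316] ang 2.1
fence 603 ctr [0.6685 0.1521] size [0.0203 0.2085] ang 2.1
[[394 235   1   1   1]] [[394. 235.]]
[0.57417916 0.23335423 0.024     ]
```

```bash
python3 -m inch '[[[0,0.04,-0.0217,0,0,0,1],[0,0.04,-0.0217,0,0,0,1],[0,0.04,-0.0217,0,0,0,1],[0,0.04,-0.0217,0,0,0,1],[0,0.04,-0.0217,0,0,0,1],[0,0.04,-0.0217,0,0,0,1],[0,0.04,-0.0217,0,0,0,1],[0,0.04,-0.0217,0,0,0,1],[0,0.04,-0.0217,0,0,0,1],[0,0.04,-0.0217,0,0,0,1],[0,0.04,-0.0217,0,0,0,1],[0,0.04,-0.0217,0,0,0,1]]]' 30
python3 -m inch '[[[0,0,0,-0.147,0,0,1],[0,0,0,-0.147,0,0,1],[0,0,0,-0.147,0,0,1],[0,0,0,-0.147,0,0,1],[0,0,0,-0.147,0,0,1],[0,0,0,-0.147,0,0,1],[0,0,0,-0.147,0,0,1],[0,0,0,-0.147,0,0,1],[0,0,0,-0.147,0,0,1],[0,0,0,-0.147,0,0,1],[0,0,0,-0.147,0,0,1],[0,0,0,-0.147,0,0,1],[0,0,0,-0.147,0,0,1],[0,0,0,-0.147,0,0,1],[0,0,0,-0.147,0,0,1]]]'
python3 - <<'E'
from h import *
st(); c=cam('wrist'); cv2.imwrite('pics/w1.png',c['frame']); print(c['fx'],-c['R'].T@c['t'],c['R'])
E
```

```text
t: 1.35
tool_pos: [0.5705, -0.1618, 0.231]
orientation: [0.983, 1.344, -0.982]
force: [0.2, 0.4, 0.4]
opening: 0.0931
t: 2.85
tool_pos: [0.5714, -0.1524, 0.2232]
orientation: [-0.757, 1.439, 0.783]
force: [-0.6, 0.1, -0.6]
opening: 0.0928
t 2.85 pos [ 0.5714 -0.1524  0.2232] F [-0.6  0.1 -0.6] op 0.09284820466306741
[[-0.015 -0.834  0.551]
 [ 0.01   0.551  0.834]
 [-1.     0.018  0.   ]]
343.18904465723773 [ 0.50914863 -0.1126624   0.37354581] [[ 5.51816199e-01  8.33965464e-01 -6.98851878e-04]
 [ 8.06643199e-01 -5.33524555e-01  2.54319285e-01]
 [ 2.11720645e-01 -1.40901225e-01 -9.67120061e-01]]
```

View pics/w1.png

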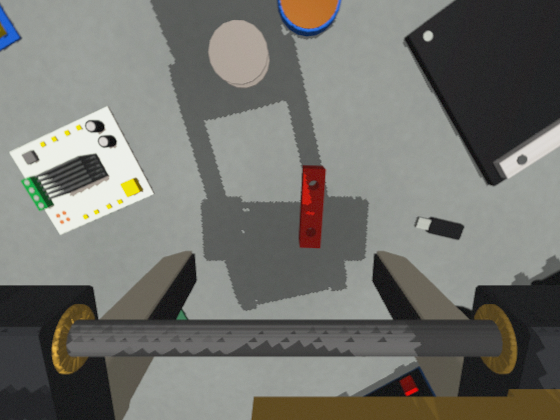

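The wrist view shows the stop under the gripper at (312,207) with its holes at about (313,185) and (311,233). The board is at left with its heatsink at (72,176), and the jig is top right.

```bash
cat > stop.py <<'E'
from h import *
def find(c,z,lo=60):
    f=c['frame'].astype(int); m=((f[...,2]>lo)&(f[...,1]<45)&(f[...,0]<45)&(f[...,2]>2*f[...,1])).astype(np.uint8)*255
    m[270:]=0
    m=cv2.morphologyEx(m,cv2.MORPH_CLOSE,np.ones((9,9)))
    n,l,s,ct=cv2.connectedComponentsWithStats(m); k=1+np.argmax(s[1:,4])
    cn=max(cv2.findContours((l==k).astype(np.uint8),cv2.RETR_EXTERNAL,cv2.CHAIN_APPROX_NONE)[0],key=cv2.contourArea)
    p=np.array([ray(c,q[0],z)[:2] for q in cn],np.float32); r=cv2.minAreaRect(p); return r,s[k]
if __name__=='__main__':
    s,M=st(); c=cam('wrist'); r,b=find(c,.03); print(r,b)
    ctr=np.array([*r[0],.03]); d=M.T@(ctr-s['tool_pos']); print('to top centre, tool',np.round(d,4),'zyaw',np.degrees(np.arctan2(M[1,2],M[0,2])))
    g=cv2.cvtColor(c['frame'],cv2.COLOR_BGR2GRAY); 
    for u in [(313,185),(311,233)]: print(ray(c,u,.03))
E
python3 stop.py
```

```text
t 2.9 pos [ 0.5713 -0.1524  0.2231] F [ 0.2 -0.5 -0.1] op 0.0929661738325586
[[-0.015 -0.84   0.543]
 [ 0.01   0.543  0.84 ]
 [-1.     0.018  0.   ]]
((0.5936523079872131, -0.13522984087467194), (0.022627700120210648, 0.086384616792202), 53.96218490600586) [ 299  166   27   83 1779]
to top centre, tool [ 0.1929 -0.0129  0.0265] zyaw 57.11379504520073
[ 0.57423583 -0.12098366  0.03      ]
[ 0.61643352 -0.14950937  0.03      ]
```

```bash
python3 -m inch '[[[0.02,-0.0135,0.027,0.035,0,-0.018,1],[0.04,0,0,0,0,0,1],[0.04,0,0,0,0,0,1],[0,0,0,0,0,0,1],[0,0,0,0,0,0,1]]]'
python3 - <<'E'
from h import *
s,M=st(); print(M.T@(np.array([.5945,-.1352,.024])-s['tool_pos']), 'down',M.T@[0,0,-1],np.degrees(np.arctan2(M[1,2],M[0,2])))
E
```

```text
t: 3.45
tool_pos: [0.5996, -0.1374, 0.1228]
orientation: [-0.723, 1.445, 0.717]
force: [0.6, -0.4, 1.7]
opening: 0.0929
t 3.45 pos [ 0.5996 -0.1374  0.1228] F [ 0.6 -0.4  1.7] op 0.09289193809015153
[[ 0.004 -0.798  0.603]
 [-0.002  0.603  0.798]
 [-1.    -0.004  0.001]]
[ 0.09879791  0.00584255 -0.00146944] down [ 9.99989994e-01  4.36022063e-03 -9.99775519e-04] 52.89709602581995
```

```bash
python3 -m inch '[[[0.03,0.0055,-0.0015,-0.03,0,0.004,1],[0.03,0,0,0,0,0,1],[0.02,0,0,0,0,0,1],[0.01,0,0,0,0,0,1],[0,0,0,0,0,0,1],[0,0,0,0,0,0,1]]]'
python3 - <<'E'
from h import *
s,M=st(); print(M.T@(np.array([.5945,-.1352,.024])-s['tool_pos']), 'down',M.T@[0,0,-1],np.degrees(np.arctan2(M[1,2],M[0,2])))
E
```

```text
t: 4.05
tool_pos: [0.6032, -0.1388, 0.0455]
orientation: [-0.745, 1.429, 0.724]
force: [-0.3, 0.1, 0.0]
opening: 0.0934
t 4.05 pos [ 0.6032 -0.1388  0.0455] F [-0.3  0.1  0. ] op 0.09341141532700847
[[ 0.018 -0.809  0.587]
 [-0.005  0.587  0.81 ]
 [-1.    -0.017  0.007]]
[ 0.02134415  0.00947554 -0.00232328] down [ 0.99982728  0.01740583 -0.00651488] 54.06190006020264
```

```bash
python3 -m inch '[[[0,0.0095,-0.0023,-0.015,0.0065,0.017,1],[0.01,0,0,0,0,0,1],[0.008,0,0,0,0,0,1],[0,0,0,0,0,0,1]]]'
python3 - <<'E'
from h import *
s,M=st(); print(M.T@(np.array([.5945,-.1352,.024])-s['tool_pos']), 'down',M.T@[0,0,-1],np.degrees(np.arctan2(M[1,2],M[0,2])))
E
```

```text
t: 4.45
tool_pos: [0.5964, -0.1357, 0.031]
orientation: [-0.751, 1.434, 0.744]
force: [0.4, -0.3, 0.3]
opening: 0.0928
t 4.45 pos [ 0.5964 -0.1357  0.031 ] F [ 0.4 -0.3  0.3] op 0.09277252781287747
[[ 0.005 -0.819  0.574]
 [-0.002  0.574  0.819]
 [-1.    -0.006  0.001]]
[ 0.00700193  0.00189879 -0.00065078] down [ 0.99998281  0.00569038 -0.00141549] 54.95681401820317
```

Grip and lift.

```bash
python3 -m inch '[[[0.006,0.002,-0.0006,0,0,0.0055,1],[0,0,0,0,0,0,0],[0,0,0,0,0,0,0],[0,0,0,0,0,0,0],[0,0,0,0,0,0,0],[0,0,0,0,0,0,0],[0,0,0,0,0,0,0],[0,0,0,0,0,0,0]]]' 35
python3 - <<'E'
from h import *
s,M=st(); print('down',M.T@[0,0,-1],np.degrees(np.arctan2(M[1,2],M[0,2])))
E
```

```text
t: 5.25
tool_pos: [0.5942, -0.135, 0.0243]
orientation: [-0.747, 1.437, 0.749]
force: [0.3, -0.3, -0.4]
opening: 0.0416
t 5.25 pos [ 0.5942 -0.135   0.0243] F [ 0.3 -0.3 -0.4] op 0.041623175043922406
[[ 0.    -0.819  0.574]
 [ 0.001  0.574  0.819]
 [-1.     0.001  0.001]]
down [ 9.99998876e-01 -7.13276348e-04 -1.31850640e-03] 54.94238162091855
```

```bash
python3 -m inch '[[[0,0,0,0,0,0,0],[0,0,0,0,0,0,0],[0,0,0,0,0,0,0],[0,0,0,0,0,0,0],[0,0,0,0,0,0,0]]]'
python3 -m inch '[[[-0.02,0,0,0,0,0,0],[-0.03,0,0,0,0,0,0],[-0.03,0,0,0,0,0,0],[-0.03,0,0,0,0,0,0],[0,0,0,0,0,0,0]]]'
python3 - <<'E'
from h import *
s,M=st(); print('down',M.T@[0,0,-1],np.degrees(np.arctan2(M[1,2],M[0,2])))
E
```

```text
t: 5.75
tool_pos: [0.5944, -0.135, 0.0245]
orientation: [-0.747, 1.437, 0.749]
force: [-0.3, -0.0, 0.4]
opening: 0.022
t: 6.25
tool_pos: [0.5916, -0.1345, 0.1345]
orientation: [-0.743, 1.443, 0.753]
force: [1.5, 0.8, -1.2]
opening: 0.0217
t 6.25 pos [ 0.5916 -0.1345  0.1345] F [ 1.5  0.8 -1.2] op 0.021721239634359846
[[-0.007 -0.819  0.574]
 [ 0.003  0.574  0.819]
 [-1.     0.007 -0.001]]
down [ 9.99971687e-01 -7.46256898e-03  9.67143890e-04] 54.942927607674086
```

```bash
python3 -m inch '[[[0,0.0265,0.04,0,0,-0.0075,0],[0,0.0265,0.04,0,0,0,0],[0,0.0265,0.04,0,0,0,0],[0,0.0265,0.04,0,0,0,0],[0,0.0265,0.04,0,0,0,0],[0,0.0265,0.04,0,0,0,0],[0,0,0,-0.13,0,0,0],[0,0,0,-0.13,0,0,0],[0,0,0,-0.13,0,0,0],[0,0,0,-0.13,0,0,0],[0,0,0,-0.13,0,0,0],[0,0,0,0,0,0,0],[0,0,0,0,0,0,0]]]'
python3 - <<'E'
from h import *
s,M=st(); print('down',M.T@[0,0,-1],np.degrees(np.arctan2(M[1,2],M[0,2])))
c=cam('wrist'); cv2.imwrite('pics/w2.png',c['frame'])
for p in [(.5965,.228),(.6465,.230)]: print(proj(c,(*p,.03)))
E
```

```text
t: 7.55
tool_pos: [0.5907, 0.1636, 0.114]
orientation: [-1.244, 1.2, 1.263]
force: [0.2, -0.5, -1.9]
opening: 0.022
t 7.55 pos [0.5907 0.1636 0.114 ] F [ 0.2 -0.5 -1.9] op 0.021978072694005518
[[-0.02  -0.998 -0.056]
 [-0.005 -0.056  0.998]
 [-1.     0.02  -0.004]]
down [ 0.99979626 -0.01982053  0.00381773] 93.20480674729689
[373.78068745 244.64435579]
[368.429043   307.03181923]
```

View pics/w2.png

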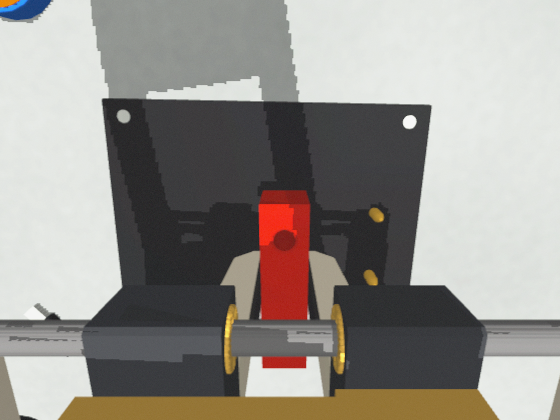

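The wrist view shows the pins at about (377,214) and (371,278), and the held stop's near hole at (285,240).

```bash
cat > pins.py <<'E'
from h import *
def pins(c,box):
    f=c['frame'].astype(int); m=((f[...,2]-f[...,0]>50)&(f[...,1]>60)&(f[...,2]>95)&(f[...,1]<0.85*f[...,2])).astype(np.uint8); o=np.zeros_like(m); x0,y0,x1,y1=box; o[y0:y1,x0:x1]=m[y0:y1,x0:x1]
    n,l,s,ct=cv2.connectedComponentsWithStats(o); out=[]
    for k in range(1,n):
        if s[k,4]<25: continue
        ys,xs=np.nonzero(l==k); P=np.c_[xs,ys].astype(float)
        a=proj(c,[*ray(c,ct[k],.015)[:2],.015]); b=proj(c,[*ray(c,ct[k],.015)[:2],.034]); d=(b-a)/np.linalg.norm(b-a); q=(P-P.mean(0))@d
        # project straight part: base near extreme at z .015 (outer edge), tip at .034
        tip=P.mean(0)+d*q.max(); base=P.mean(0)+d*q.min()
        print(s[k],'mid@.0235',np.round(ray(c,ct[k],.0235),4),'tip@.034',np.round(ray(c,tip,.034),4),'base',np.round(ray(c,base,.015),4),'expect len',np.linalg.norm(b-a),'got',q.max()-q.min()); out.append(ray(c,ct[k],.0235))
    return out
if __name__=='__main__':
    s,M=st(); c=cam('wrist'); o=pins(c,(355,195,395,290)); d=o[1]-o[0]; print('dist',np.linalg.norm(d),'ang',np.degrees(np.arctan2(d[1],d[0])),'mid',(o[0]+o[1])/2)
    zt=s['tool_pos'][2]-.0245+.03
    f=c['frame'].astype(int); m=((f[...,2]>60)&(f[...,1]<50)&(f[...,0]<50)).astype(np.uint8); m[:190]=0;m[260:]=0
    for y in (196,203,206,215,240): xs=np.nonzero(m[y,240:330])[0]+240; print(y,xs.min(),xs.max(),ray(c,((xs.min()+xs.max())/2,y),zt), f[y,270])
    g=f[228:255,270:301,2]; ys,xs=np.nonzero(g<120); u=(xs.mean()+270,ys.mean()+228); print('hole px',u,len(xs)); h=ray(c,u,zt); print('hole tool',M.T@(h-s['tool_pos']))
    # scene check
    c=cam('scene'); print('scene:'); pins(c,(375,220,415,265))
E
python3 pins.py
```

```text
t 7.6 pos [0.5906 0.1635 0.1139] F [-0.6  0.2 -1.1] op 0.021665075306050097
[[-0.02  -0.998 -0.056]
 [-0.005 -0.056  0.998]
 [-1.     0.02  -0.004]]
[369 208  15  15 160] mid@.0235 [0.5756 0.2288 0.0235] tip@.034 [0.5771 0.2305 0.034 ] base [0.5737 0.2266 0.015 ] expect len 9.785749949410432 got 16.277308607365363
[364 270  14  16 163] mid@.0235 [0.625  0.2305 0.0235] tip@.034 [0.6262 0.2312 0.034 ] base [0.6228 0.229  0.015 ] expect len 12.713298708470756 got 17.19632132115135
dist 0.049393937865267745 ang 1.9286531496330372 mid [0.60032093 0.22962688 0.0235    ]
196 261 308 [0.54610461 0.16090578 0.11941298] [ 22  35 140]
203 259 310 [0.54918677 0.16107772 0.11941298] [ 26  33 130]
206 260 310 [0.55050541 0.16136852 0.11941298] [ 28  46 246]
215 258 310 [0.55455894 0.16115867 0.11941298] [ 25  44 245]
240 259 309 [0.56604484 0.16179519 0.11941298] [ 26  44 243]
hole px (np.float64(286.6470588235294), np.float64(240.05882352941177)) 17
hole tool [-0.00500708  0.02467078  0.00080559]
scene:
```

```bash
python3 -m inch '[[[0,-0.0065,0.0325,0.021,-0.004,-0.02,0],[0,-0.0065,0.0325,0,0,0,0],[0.015,0,0,0,0,0,0],[0.01,0,0,0,0,0,0],[0,0,0,0,0,0,0],[0,0,0,0,0,0,0]]]'
python3 - <<'E'
from h import *
s,M=st(); d=M.T@[0,0,-1]; print('down',d,np.degrees(np.arctan2(M[1,2],M[0,2])),'to',M.T@(np.array([.6003,.2296,.085])-s['tool_pos']))
c=cam('wrist'); cv2.imwrite('pics/w3.png',c['frame'])
for u in [(104,99),(431,106)]: pass
E
```

```text
t: 8.3
tool_pos: [0.6021, 0.2287, 0.0881]
orientation: [-1.229, 1.196, 1.225]
force: [0.1, -0.2, -0.9]
opening: 0.0219
t 8.3 pos [0.6021 0.2287 0.0881] F [ 0.1 -0.2 -0.9] op 0.021873689634312098
[[ 0.002 -1.    -0.024]
 [-0.    -0.024  1.   ]
 [-1.    -0.002 -0.   ]]
down [9.99996970e-01 2.42841569e-03 4.03763458e-04] 91.3947606761734 to [0.00307014 0.00176136 0.00093554]
```

View pics/w3.png

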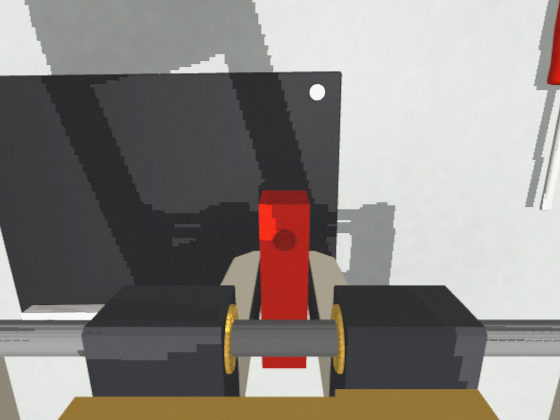

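The jig's (-x,+y) corner shows at (341,72), and the pins are hidden under the stop. I use that corner as a cross-check.

```bash
python3 - <<'E'
from h import *
c=cam('wrist'); g=cv2.cvtColor(c['frame'],cv2.COLOR_BGR2GRAY).astype(int)
# -x edge: for columns, first dark row ; +y edge: for rows, last dark column
A=[];
for x in list(range(5,40))+list(range(280,335)):
    y=next(y for y in range(50,110) if g[y:y+6,x].max()<75); A.append(ray(c,(x,y-.5),.015)[:2])
Bv=[]
for y in range(85,180):
    x=next(x for x in range(360,300,-1) if g[y,x-6:x+1].max()<75); Bv.append(ray(c,(x+.5,y),.015)[:2])
def fit(P):
    v=cv2.fitLine(np.array(P,np.float32),cv2.DIST_HUBER,0,.001,.001).ravel(); return v
a=fit(A);b=fit(Bv); print('edge angs',np.degrees(np.arctan2(a[1],a[0])),np.degrees(np.arctan2(b[1],b[0])))
t=np.linalg.solve(np.c_[a[:2],-b[:2]],b[2:]-a[2:]); K=a[2:]+t[0]*a[:2]; print('corner',K)
th=np.radians(1.95); m=np.array([[np.cos(th),-np.sin(th)],[np.sin(th),np.cos(th)]]); print('pinmid',K+m@[.103,-.034])
h=c['frame'][85:100,308:326].min(2); ys,xs=np.nonzero(h>180); print('hole',ray(c,(xs.mean()+308,ys.mean()+85),.015))
E
```

```text
Traceback (most recent call last):
StopIteration
```

```bash
python3 - <<'E'
from h import *
c=cam('wrist'); g=cv2.cvtColor(c['frame'],cv2.COLOR_BGR2GRAY).astype(int)
print(g[60:100:3,20],g[60:100:3,290],g[120,325:350])
m=(g<88).astype(np.uint8); m=cv2.morphologyEx(m,cv2.MORPH_OPEN,np.ones((3,3)))
A=[ray(c,(x,np.argmax(m[50:110,x])+49.5),.015)[:2] for x in list(range(5,40))+list(range(275,330))]
Bv=[ray(c,(360-np.argmax(m[y,360:300:-1])+.5,y),.015)[:2] for y in range(85,180)]
fit=lambda P: cv2.fitLine(np.array(P,np.float32),cv2.DIST_HUBER,0,.001,.001).ravel()
a=fit(A);b=fit(Bv); print('edge angs',np.degrees(np.arctan2(a[1],a[0])),np.degrees(np.arctan2(b[1],b[0])))
t=np.linalg.solve(np.c_[a[:2],-b[:2]],b[2:]-a[2:]); K=a[2:]+t[0]*a[:2]; print('corner',K)
th=np.radians(1.95); r=np.array([[np.cos(th),-np.sin(th)],[np.sin(th),np.cos(th)]]); print('pinmid',K+r@[.103,-.034])
E
```

```text
[229 228 228 228 229 129  60  59  60  60  61  60  60  61] [233 233 232 232  71  75  78  76  77  77  76  74  76  72] [ 77  76  78  75  75  72  78  76  74  76  76  74  75  73  62 189 233 233
 232 232 232 233 231 231 231]
edge angs -87.913574 1.90289
corner [0.49749658 0.25999045]
pinmid [0.60159386 0.22951496]
```

```bash
python3 -m inch '[[[0,0.0014,0.0004,-0.0095,0,0.0024,0],[0.013,0,0,0,0,0,0],[0.012,0,0,0,0,0,0],[0,0,0,0,0,0,0],[0,0,0,0,0,0,0]]]'
cat > p.py <<'E'
from h import *
import sys
s,M=st(); d=M.T@[0,0,-1]; T=[float(x) for x in sys.argv[1:4]]; yaw=np.arctan2(M[1,2],M[0,2])
print('d_tool',np.round(M.T@(np.array(T)-s['tool_pos']),4),'turn',round(-(np.radians(float(sys.argv[4]))-yaw),4),round(-d[2],4),round(d[1],4),'yaw',np.degrees(yaw))
E
python3 p.py .6007 .2291 .0585 92.0
```

```text
t: 8.95
tool_pos: [0.6017, 0.2283, 0.0624]
orientation: [-1.234, 1.191, 1.232]
force: [-0.8, 0.2, -0.9]
opening: 0.0219
t 8.95 pos [0.6017 0.2283 0.0624] F [-0.8  0.2 -0.9] op 0.021894424234953365
[[ 0.002 -0.999 -0.033]
 [ 0.    -0.033  0.999]
 [-1.    -0.002  0.   ]]
d_tool [0.0039 0.0009 0.0008] turn -0.0018 0.0003 0.0022 yaw 91.89815417671524
```

```bash
python3 -m inch '[[[0.004,0.0009,0.0008,-0.002,0,0.002,0],[0.004,0,0,0,0,0,0],[0.004,0,0,0,0,0,0],[0,0,0,0,0,0,0]]]'; python3 p.py .6007 .2291 .0395 92.0
```

```text
t: 9.35
tool_pos: [0.6006, 0.2296, 0.0495]
orientation: [-1.235, 1.192, 1.236]
force: [-0.5, 0.0, -1.6]
opening: 0.0216
t 9.35 pos [0.6006 0.2296 0.0495] F [-0.5  0.  -1.6] op 0.021567067151103826
[[ 0.    -0.999 -0.036]
 [ 0.001 -0.036  0.999]
 [-1.    -0.     0.001]]
d_tool [ 0.01   -0.0001 -0.0005] turn 0.0007 0.0007 0.0 yaw 92.03936434014695
```

Bottom is at 25 mm, 9 mm below the pin tips, with no side force, so the pins are in the holes. Continuing down.

```bash
python3 -m inch '[[[0.003,0,0,0,0,0,0],[0.003,0,0,0,0,0,0],[0.002,0,0,0,0,0,0],[0.002,0,0,0,0,0,0],[0.001,0,0,0,0,0,0]]]'; python3 p.py .6007 .2291 .0395 92.0
```

```text
t: 9.85
tool_pos: [0.6012, 0.2299, 0.0395]
orientation: [-1.235, 1.19, 1.235]
force: [-8.6, -2.3, 14.7]
opening: 0.0216
t 9.85 pos [0.6012 0.2299 0.0395] F [-8.6 -2.3 14.7] op 0.02160952655147866
[[ 0.001 -0.999 -0.036]
 [ 0.001 -0.036  0.999]
 [-1.    -0.001  0.001]]
d_tool [-0.      0.0006 -0.0007] turn 0.0009 0.0009 0.0012 yaw 92.04944746453613
```

```bash
python3 -m inch '[[[0,0.001,0,0,0,0,0],[0,0,0,0,0,0,0.6],[0,0,0,0,0,0,0.6],[0,0,0,0,0,0,0.6],[0,0,0,0,0,0,0.6],[0,0,0,0,0,0,0.6],[0,0,0,0,0,0,0.6],[-0.02,0,0,0,0,0,0.6],[-0.04,0,0,0,0,0,0.8],[-0.04,0,0,0,0,0,1],[-0.04,0,0,0,0,0,1],[-0.02,0,0,0,0,0,1]]]'; python3 p.py .432 -.32 .2 -9.6
python3 - <<'E'
from h import *
c=cam('wrist'); cv2.imwrite('pics/w4.png',c['frame'])
E
```

```text
t: 11.05
tool_pos: [0.5969, 0.2284, 0.1989]
orientation: [-1.233, 1.2, 1.241]
force: [0.7, -0.3, 0.0]
opening: 0.0833
t 11.05 pos [0.5969 0.2284 0.1989] F [ 0.7 -0.3  0. ] op 0.08331270552449926
[[-0.008 -0.999 -0.035]
 [-0.002 -0.035  0.999]
 [-1.     0.008 -0.002]]
d_tool [ 0.0015  0.1843 -0.5422] turn 1.7738 -0.002 -0.0085 yaw 92.0337589528827
```

View pics/w4.png

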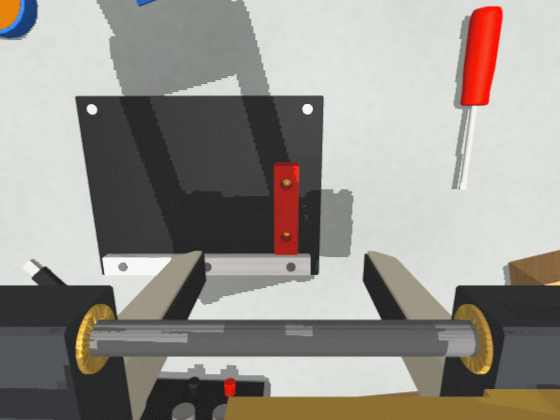

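Both pins show inside the stop's holes at (286,183) and (286,237), so it is seated. Now I measure the jig corner from this view.

```bash
python3 - <<'E'
from h import *
c=cam('wrist'); f=c['frame'].astype(int); g=cv2.cvtColor(c['frame'],cv2.COLOR_BGR2GRAY).astype(int)
fit=lambda P: cv2.fitLine(np.array(P,np.float32),cv2.DIST_HUBER,0,.001,.001).ravel()
ang=lambda v: np.degrees(np.arctan2(v[1],v[0]))
m=(g<92).astype(np.uint8); m=cv2.morphologyEx(m,cv2.MORPH_OPEN,np.ones((3,3)))
A=fit([ray(c,(x,np.argmax(m[80:120,x])+79.5),.015)[:2] for x in list(range(85,120))+list(range(250,315))])
Y=fit([ray(c,(335-np.argmax(m[y,335:300:-1])+.5,y),.015)[:2] for y in list(range(100,180))])
Y2=fit([ray(c,(70+np.argmax(m[y,70:110])-.5,y),.015)[:2] for y in list(range(100,240))])
w=(f.min(2)>125).astype(np.uint8)
F=fit([ray(c,(x,np.argmax(w[240:272,x])+239.5),.027)[:2] for x in list(range(110,195))+list(range(215,265))])
r=((f[...,2]>70)&(f[...,1]<50)&(f[...,0]<55)).astype(np.uint8)
S=fit([ray(c,(262+np.argmax(r[y,262:300])-.5,y),.045)[:2] for y in range(172,250)])
for n,v in dict(A=A,Y=Y,Y2=Y2,F=F,S=S).items(): print(n,ang(v),v[2:])
def X(a,b): t=np.linalg.solve(np.c_[a[:2],-b[:2]],b[2:]-a[2:]); return a[2:]+t[0]*a[:2]
th=np.radians(2.0); Rj=np.array([[np.cos(th),-np.sin(th)],[np.sin(th),np.cos(th)]])
K=X(A,Y);K2=X(A,Y2); print('corners',K,K2,np.linalg.norm(K-K2)); o=(K+K2)/2+Rj@[.09,0]; print('jig origin',o,'pinmid',o+Rj@[.013,.081],'jigcorner',o+Rj@[.065,.07])
C=X(F,S); print('corner from fence/stop',C,'fence dist from A',Rj.T@(C-(K+K2)/2))
for u in [(286,183),(286,237)]: print(ray(c,u,.034))
# board from here? scene
E
```

```text
A -88.01834 [0.5016499  0.15795937]
Y 1.9001712 [0.5417568  0.26119483]
Y2 2.0943398 [0.57689655 0.03439829]
F -88.50947 [0.6530983 0.1339372]
S 1.4785632 [0.60133547 0.21753992]
corners [0.49812803 0.2597474 ] [0.5060148  0.03180619] 0.2280776
jig origin [0.59201661 0.14891773] pinmid [0.60218184 0.23032208] jigcorner [0.65453405 0.22114356]
corner from fence/stop [0.65088964 0.21881899] fence dist from A [0.15127668 0.06780404]
[0.57881852 0.22921594 0.034     ]
[0.63215342 0.23115237 0.034     ]
```

```bash
python3 -m inch '[[[0,0,0,0.148,0,0,1],[0,0,0,0.148,0,0,1],[0,0,0,0.148,0,0,1],[0,0,0,0.148,0,0,1],[0,0,0,0.148,0,0,1],[0,0,0,0.148,0,0,1],[0,0,0,0.148,0,0,1],[0,0,0,0.148,0,0,1],[0,0,0,0.148,0,0,1],[0,0,0,0.148,0,0,1],[0,0,0,0.148,0,0,1],[0,0,0,0.146,0,0,1]]]'; python3 -m inch '[[[0,-0.045,-0.006,0,0,0,1],[0,-0.045,-0.006,0,0,0,1],[0,-0.045,-0.006,0,0,0,1],[0,-0.045,-0.006,0,0,0,1],[0,-0.045,-0.006,0,0,0,1],[0,-0.045,-0.006,0,0,0,1],[0,-0.045,-0.006,0,0,0,1],[0,-0.045,-0.006,0,0,0,1],[0,-0.045,-0.006,0,0,0,1],[0,-0.045,-0.006,0,0,0,1],[0,-0.045,-0.006,0,0,0,1],[0,0,0,0,0,0,1],[0,0,0,0,0,0,1]]]';  python3 p.py .432 -.32 .2 -9.6
python3 - <<'E'
from h import *
c=cam('wrist'); cv2.imwrite('pics/w5.png',c['frame'])
E
```

```text
t: 12.35
tool_pos: [0.589, 0.226, 0.1755]
orientation: [0.145, 1.596, -0.164]
force: [-0.5, 0.6, 0.1]
opening: 0.093
t: 13.65
tool_pos: [0.4063, -0.2595, 0.1614]
orientation: [0.152, 1.624, -0.168]
force: [0.1, -0.7, 0.0]
opening: 0.0931
t 13.65 pos [ 0.4063 -0.2595  0.1614] F [ 0.1 -0.7  0. ] op 0.0930594145964396
[[-0.06   0.2    0.978]
 [-0.004  0.98  -0.201]
 [-0.998 -0.016 -0.058]]
d_tool [-0.0398 -0.0547  0.035 ] turn -0.0349 -0.058 0.0156 yaw -11.598407190059149
```

View pics/w5.png

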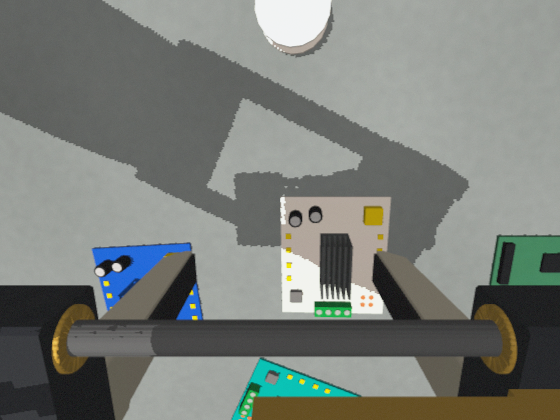

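The board is below the camera with corners near (281,197), (390,197) and (382,313), its heatsink at about (336,265) and its terminal block at the bottom.

```bash
cat > brd.py <<'E'
from h import *
def edges(c,pts):  # pts: 4 approx pixel corners, edges refined on gradient in gray along normals
    g=cv2.GaussianBlur(cv2.cvtColor(c['frame'],cv2.COLOR_BGR2GRAY),(3,3),0).astype(float)
    L=[]
    for i in range(4):
        a,b=np.array(pts[i],float),np.array(pts[(i+1)%4],float); n=np.array([b[1]-a[1],a[0]-b[0]]); n/=np.linalg.norm(n)
        P=[]
        for t in np.linspace(.12,.88,30):
            q=a+(b-a)*t; k=np.arange(-7,7.1,.5); s=cv2.remap(g.astype(np.float32),(q[0]+k*n[0]).astype(np.float32)[None],(q[1]+k*n[1]).astype(np.float32)[None],cv2.INTER_LINEAR)[0]
            d=np.abs(np.gradient(s)); j=d.argmax()
            if d[j]>4: P.append(ray(c,q+k[j]*n,.003)[:2])
        L.append(cv2.fitLine(np.array(P,np.float32),cv2.DIST_WELSCH,0,.001,.001).ravel() if len(P)>8 else None); print(i,len(P), None if L[-1] is None else np.degrees(np.arctan2(L[-1][1],L[-1][0])))
    X=lambda a,b: a[2:]+np.linalg.solve(np.c_[a[:2],-b[:2]],b[2:]-a[2:])[0]*a[:2]
    K=[X(L[i-1],L[i]) for i in range(4)]; return np.array(K)
s,M=st(); c=cam('wrist')
K=edges(c,[(281,197),(390,197),(382,313),(282,313)]); print(K,np.linalg.norm(K-np.roll(K,1,0),axis=1),'ctr',K.mean(0))
u=K[1]-K[0]; v=K[0]-K[3]; print('ang x',np.degrees(np.arctan2(u[1],u[0])),'y',np.degrees(np.arctan2(v[1],v[0])))
g=cv2.cvtColor(c['frame'],cv2.COLOR_BGR2GRAY); m=(g[225:300,312:360]<70).astype(np.uint8); n,l,q,ct=cv2.connectedComponentsWithStats(m); k=1+np.argmax(q[1:,4]); print(q[k],ct[k])
for y in range(232,292,6): xs=np.nonzero(g[y,312:360]<70)[0]+312; print(y,xs.min() if len(xs) else 0,xs.max() if len(xs) else 0,end=' | ')
print(proj(c,[*K.mean(0),.037]))
E
python3 brd.py
```

```text
t 13.7 pos [ 0.4064 -0.2592  0.1614] F [-0.8 -0.5  0.2] op 0.09271774626811928
[[-0.06   0.199  0.978]
 [-0.004  0.98  -0.2  ]
 [-0.998 -0.016 -0.058]]
0 30 -10.773409
1 26 78.26006
2 30 -9.359339
3 30 79.17296
[[ 0.3923537  -0.25382066]
 [ 0.49142796 -0.27267244]
 [ 0.4655082  -0.3973964 ]
 [ 0.36796954 -0.38132006]] [0.12981018 0.10085185 0.12738876 0.09885462] ctr [ 0.42931485 -0.32630238]
ang x -10.7734165 y 79.17296
[   8    9   32   63 1651] [23.77831617 36.29315566]
232 0 0 | 238 321 348 | 244 321 350 | 250 321 351 | 256 321 351 | 262 320 350 | 268 321 350 | 274 320 350 | 280 320 350 | 286 326 349 | [335.4365089  277.77534513]
```

```bash
python3 p.py .431 -.322 .12 -10.9; python3 -m inch '[[[0,-0.03,0.016,-0.01,-0.055,0.016,1],[0.02,-0.03,0.016,0,0,0,1],[0.02,0,0,0,0,0,1],[0,0,0,0,0,0,1]]]'; python3 p.py .431 -.322 .12 -10.9
```

```text
t 13.75 pos [ 0.407  -0.2585  0.1617] F [-0.1  0.8  0.1] op 0.09287069900400319
[[-0.06   0.198  0.978]
 [-0.004  0.98  -0.198]
 [-0.998 -0.016 -0.058]]
d_tool [ 0.0405 -0.0568  0.0385] turn -0.0097 -0.0578 0.016 yaw -11.457334099594098
t: 14.15
tool_pos: [0.4311, -0.3193, 0.1189]
orientation: [0.143, 1.567, -0.139]
force: [1.1, 0.4, -0.4]
opening: 0.0931
t 14.15 pos [ 0.4311 -0.3193  0.1189] F [ 1.1  0.4 -0.4] op 0.09309717891538731
[[-0.     0.178  0.984]
 [ 0.003  0.984 -0.178]
 [-1.     0.003 -0.001]]
d_tool [-0.0011 -0.0027  0.0004] turn 0.011 -0.0006 -0.0026 yaw -10.270056116257699
```

```bash
python3 -m inch '[[[0.02,-0.0027,0.0004,0.011,0,-0.0026,1],[0.025,0,0,0,0,0,1],[0.015,0,0,0,0,0,1],[0,0,0,0,0,0,1]]]'; python3 p.py .431 -.322 .026 -10.9; python3 - <<'E'
from h import *
c=cam('wrist'); cv2.imwrite('pics/w6.png',c['frame'])
E
```

```text
t: 14.55
tool_pos: [0.4346, -0.3175, 0.0596]
orientation: [0.143, 1.565, -0.144]
force: [-0.5, -0.6, -0.9]
opening: 0.0929
t 14.55 pos [ 0.4346 -0.3175  0.0596] F [-0.5 -0.6 -0.9] op 0.09286617418831905
[[ 0.001  0.182  0.983]
 [-0.     0.983 -0.182]
 [-1.    -0.     0.001]]
d_tool [ 0.0336 -0.005  -0.0027] turn 0.0073 0.001 0.0002 yaw -10.483321699599456
```

View pics/w6.png

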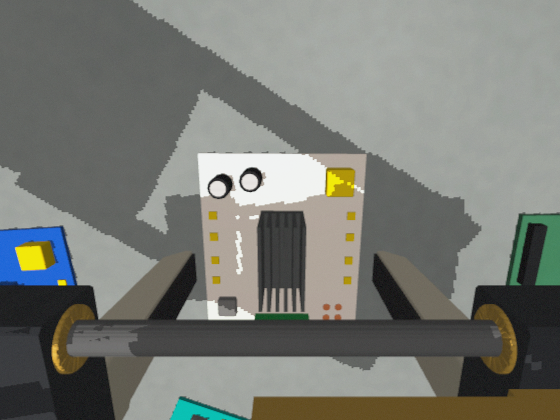

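The heatsink (258–306, 211–310) is centred between the fingers and square to them. Going down.

```bash
python3 -m inch '[[[0.012,-0.005,-0.0027,0.007,0,0,1],[0.012,0,0,0,0,0,1],[0.006,0,0,0,0,0,1],[0,0,0,0,0,0,1]]]'; python3 p.py .431 -.322 .026 -10.9
```

```text
t: 15.0
tool_pos: [0.4335, -0.3239, 0.0321]
orientation: [0.145, 1.559, -0.152]
force: [-0.3, 0.5, -0.6]
opening: 0.093
t 15.0 pos [ 0.4335 -0.3239  0.0321] F [-0.3  0.5 -0.6] op 0.09295243697284467
[[ 0.006  0.188  0.982]
 [-0.005  0.982 -0.188]
 [-1.    -0.004  0.007]]
d_tool [ 0.006   0.0014 -0.0029] turn 0.0007 0.0067 0.0036 yaw -10.862045125589452
```

```bash
python3 -m inch '[[[0.006,0.0015,-0.003,0,0.0067,0.0036,1],[0,0,0,0,0,0,0.45],[0,0,0,0,0,0,0.45],[0,0,0,0,0,0,0.45],[0,0,0,0,0,0,0.45],[0,0,0,0,0,0,0.45],[0,0,0,0,0,0,0.45],[0,0,0,0,0,0,0.45]]]' 45; python3 p.py .431 -.322 .026 -10.9
```

```text
t: 15.8
tool_pos: [0.4313, -0.3226, 0.0269]
orientation: [0.149, 1.565, -0.15]
force: [-0.4, 0.1, 0.2]
opening: 0.0436
t 15.8 pos [ 0.4313 -0.3226  0.0269] F [-0.4  0.1  0.2] op 0.04361234115671815
[[ 0.001  0.189  0.982]
 [-0.001  0.982 -0.189]
 [-1.    -0.001  0.001]]
d_tool [ 0.0009  0.0005 -0.0005] turn 0.0002 0.0011 0.0006 yaw -10.886347298960777
```

```bash
python3 -m inch '[[[0,0,0,0,0,0,0],[0,0,0,0,0,0,0],[0,0,0,0,0,0,0],[0,0,0,0,0,0,0],[0,0,0,0,0,0,0]]]'; python3 p.py .431 -.322 .026 -10.9
```

```text
t: 16.3
tool_pos: [0.4315, -0.3227, 0.027]
orientation: [0.148, 1.564, -0.15]
force: [0.2, 0.1, -0.0]
opening: 0.0258
t 16.3 pos [ 0.4315 -0.3227  0.027 ] F [ 0.2  0.1 -0. ] op 0.025825784807584445
[[ 0.001  0.189  0.982]
 [-0.001  0.982 -0.189]
 [-1.    -0.001  0.001]]
d_tool [ 0.001   0.0006 -0.0006] turn 0.0003 0.0014 0.0008 yaw -10.883444891001963
```

```bash
python3 -m inch '[[[-0.02,0,0,0,0,0,0],[-0.03,0,0,0,0,0,0],[-0.03,0,0,0,0,0,0],[-0.03,0,0,0,0,0,0],[0,0,0,0,0,0,0]]]'; python3 -m inch '[[[0,0.04,0.0056,0,0,0,0],[0,0.04,0.0056,0,0,0,0],[0,0.04,0.0056,0,0,0,0],[0,0.04,0.0056,0,0,0,0],[0,0.04,0.0056,0,0,0,0],[0,0.04,0.0056,0,0,0,0],[0,0.04,0.0056,0,0,0,0],[0,0.04,0.0056,0,0,0,0],[0,0.04,0.0056,0,0,0,0],[0,0.04,0.0056,0,0,0,0],[0,0.04,0.0056,0,0,0,0],[0,0,0,-0.112,0,0,0],[0,0,0,-0.112,0,0,0],[0,0,0,0,0,0,0],[0,0,0,0,0,0,0]]]'; python3 p.py .59 .14 .1 2.0
```

```text
t: 16.8
tool_pos: [0.4293, -0.3207, 0.1377]
orientation: [0.152, 1.57, -0.147]
force: [0.7, -0.5, -0.3]
opening: 0.0254
t: 18.3
tool_pos: [0.57, 0.1172, 0.1189]
orientation: [-0.024, 1.592, 0.03]
force: [0.1, 0.3, -1.6]
opening: 0.0255
t 18.3 pos [0.57   0.1172 0.1189] F [ 0.1  0.3 -1.6] op 0.025535896347193315
[[-0.022 -0.035  0.999]
 [ 0.003  0.999  0.035]
 [-1.     0.004 -0.022]]
d_tool [0.0186 0.022  0.0211] turn -0.0003 -0.0216 -0.004 yaw 1.9854055150562875
```

```bash
python3 -m inch '[[[0,0.011,0.01,0,-0.0216,-0.004,0],[0.018,0.011,0.01,0,0,0,0],[0,0,0,0,0,0,0],[0,0,0,0,0,0,0]]]'; python3 p.py .59 .14 .1 2.0; python3 - <<'E'
from h import *
c=cam('wrist'); cv2.imwrite('pics/w7.png',c['frame'])
E
```

```text
t: 18.7
tool_pos: [0.5909, 0.1404, 0.0999]
orientation: [-0.019, 1.567, 0.019]
force: [0.5, -0.6, -1.0]
opening: 0.026
t 18.7 pos [0.5909 0.1404 0.0999] F [ 0.5 -0.6 -1. ] op 0.026018085997139104
[[ 0.004 -0.024  1.   ]
 [-0.     1.     0.024]
 [-1.    -0.     0.004]]
d_tool [-0.0001 -0.0004 -0.0009] turn -0.011 0.0037 0.0004 yaw 1.3721522145044545
```

View pics/w7.png

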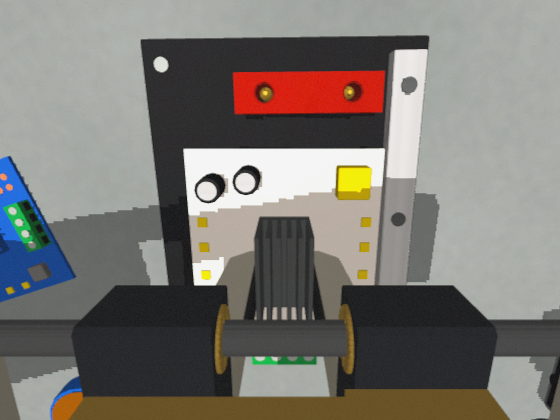

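The board hangs square, its edge running (185,149)–(384,149), with the stop at (310,93) and the fence at right; both pins are visible in the stop. I measure where the board sits in the tool.

```bash
python3 - <<'E'
from h import *
s,M=st(); c=cam('wrist'); g=cv2.GaussianBlur(cv2.cvtColor(c['frame'],cv2.COLOR_BGR2GRAY),(3,3),0).astype(float); f=c['frame'].astype(int)
fit=lambda P: cv2.fitLine(np.array(P,np.float32),cv2.DIST_WELSCH,0,.001,.001).ravel()
X=lambda a,b: a[2:]+np.linalg.solve(np.c_[a[:2],-b[:2]],b[2:]-a[2:])[0]*a[:2]
ang=lambda v: np.degrees(np.arctan2(v[1],v[0]))
zb=s['tool_pos'][2]-.024
T=fit([ray(c,(x,140+np.argmax(np.abs(np.diff(g[140:158,x])))+.5),zb)[:2] for x in range(195,375,4)])
L=fit([ray(c,(176+np.argmax(np.abs(np.diff(g[y,176:200])))+.5,y),zb)[:2] for y in range(155,205,3)])
print('top edge',ang(T),'left',ang(L)); K=X(T,L); k=M.T@(np.array([*K,zb])-s['tool_pos']); print('corner -x+y in tool',k,'expect z -.05 y .06')
S=fit([ray(c,(x,105+np.argmax(np.abs(np.diff(f[105:122,x,2])))+.5),.045)[:2] for x in range(240,380,4)])
F=fit([ray(c,(383+np.argmax(np.diff(g[y,383:405]))+.5,y),.027)[:2] for y in list(range(60,170,4))])
print('stop face ang',ang(S),'fence',ang(F),'corner',X(S,F))
E
```

```text
t 18.75 pos [0.5905 0.1403 0.0995] F [-0.8 -0.3 -1.2] op 0.0258265722767876
[[ 0.003 -0.024  1.   ]
 [-0.     1.     0.024]
 [-1.    -0.     0.003]]
top edge 1.3161508 left -88.20202
corner -x+y in tool [ 0.02382744  0.06041211 -0.05201662] expect z -.05 y .06
stop face ang 2.1468208 fence -87.91106 corner [0.65345913 0.22035359]
```

```bash
python3 -m inch '[[[0.01,0,0,-0.011,0.003,0,0],[0.02,0,0,0,0,0,0],[0.013,0,0,0,0,0,0],[0.004,0,0,0,0,0,0],[0,0,0,0,0,0,0]]]' 50; python3 p.py .59 .14 .042 2.05
```

```text
t: 19.3
tool_pos: [0.5916, 0.1389, 0.0524]
orientation: [-0.027, 1.567, 0.027]
force: [-0.5, -0.4, -2.1]
opening: 0.0256
t 19.3 pos [0.5916 0.1389 0.0524] F [-0.5 -0.4 -2.1] op 0.025633770892678116
[[ 0.003 -0.035  0.999]
 [-0.     0.999  0.035]
 [-1.    -0.     0.003]]
d_tool [ 0.0104  0.0011 -0.0015] turn -0.001 0.0032 0.0003 yaw 1.9914894180535014
```

```bash
python3 -m inch '[[[0.005,0,0,-0.001,0.003,0,0],[0.004,0,0,0,0,0,0],[0,0,0,0,0,0,0],[0,0,0,0,0,0,0]]]'; python3 p.py .606 .1595 .042 2.05
```

```text
t: 19.7
tool_pos: [0.5926, 0.139, 0.0443]
orientation: [-0.028, 1.569, 0.028]
force: [0.7, 0.0, -1.4]
opening: 0.0258
t 19.7 pos [0.5926 0.139  0.0443] F [ 0.7  0.  -1.4] op 0.025764714106531476
[[ 0.002 -0.036  0.999]
 [ 0.     0.999  0.036]
 [-1.    -0.     0.002]]
d_tool [0.0023 0.0201 0.0141] turn -0.0 0.002 0.0001 yaw 2.0496172241698787
```

```bash
python3 -m inch '[[[0.001,0.006,0.004,0,0.002,0,0],[0,0.006,0.004,0,0,0,0],[0,0.004,0.003,0,0,0,0],[0,0,0,0,0,0,0],[0,0,0,0,0,0,0]]]'; python3 p.py .608 .1595 .042 2.05
```

```text
t: 20.2
tool_pos: [0.605, 0.1576, 0.0444]
orientation: [-0.028, 1.569, 0.029]
force: [0.1, -0.3, -1.3]
opening: 0.0258
t 20.2 pos [0.605  0.1576 0.0444] F [ 0.1 -0.3 -1.3] op 0.025822956508415804
[[ 0.002 -0.036  0.999]
 [ 0.     0.999  0.036]
 [-1.     0.     0.002]]
d_tool [0.0024 0.0018 0.003 ] turn 0.0005 0.002 -0.0004 yaw 2.0803853406524304
```

Now lower to a light touch on the deck, then approach both faces.

```bash
python3 -m inch '[[[0.0015,0,0,0,0.001,0,0],[0.001,0,0,0,0,0,0],[0,0,0,0,0,0,0]]]'; python3 p.py .608 .1595 .042 2.05; python3 -m inch '[[[0,0.001,0.0015,0,0,0,0],[0,0.001,0.0015,0,0,0,0],[0,0,0,0,0,0,0]]]'; python3 p.py .608 .1595 .042 2.05
```

```text
t: 20.5
tool_pos: [0.6052, 0.1576, 0.0421]
orientation: [-0.028, 1.569, 0.029]
force: [-0.1, 0.6, 0.3]
opening: 0.0255
t 20.5 pos [0.6052 0.1576 0.0421] F [-0.1  0.6  0.3] op 0.025527650498787455
[[ 0.001 -0.036  0.999]
 [ 0.     0.999  0.036]
 [-1.     0.     0.001]]
d_tool [0.0001 0.0018 0.0029] turn 0.0006 0.0013 -0.0004 yaw 2.082988892166378
t: 20.8
tool_pos: [0.6075, 0.1589, 0.0421]
orientation: [-0.029, 1.571, 0.028]
force: [-0.6, 1.1, 0.5]
opening: 0.0256
t 20.8 pos [0.6075 0.1589 0.0421] F [-0.6  1.1  0.5] op 0.02559731063658021
[[-0.001 -0.036  0.999]
 [-0.001  0.999  0.036]
 [-1.    -0.001 -0.001]]
d_tool [0.0001 0.0005 0.0005] turn 0.0001 -0.0007 0.0006 yaw 2.05570602675611
```

```bash
python3 -m inch '[[[0,0,0.0015,0,0,0,0],[0,0,0,0,0,0,0]]]'; python3 -m inch '[[[0,0.001,0.001,0,0,0,0],[0,0,0.0,0,0,0,0]]]';python3 -m inch '[[[0,0.001,0.001,0,0,0,0],[0,0.001,0.001,0,0,0,0]]]'
```

```text
t: 21.0
tool_pos: [0.6075, 0.1589, 0.0423]
orientation: [-0.029, 1.575, 0.027]
force: [0.2, 0.0, 0.0]
opening: 0.0257
t: 21.2
tool_pos: [0.6076, 0.159, 0.0424]
orientation: [-0.03, 1.577, 0.026]
force: [0.5, 0.6, 0.4]
opening: 0.0257
t: 21.4
tool_pos: [0.6077, 0.1591, 0.0425]
orientation: [-0.032, 1.582, 0.023]
force: [-9.0, -7.4, 8.9]
opening: 0.0255
```

```bash
python3 p.py .608 .1595 .042 2.05; python3 -m inch '[[[0,0.001,0.001,0,-0.012,0.003,0]]]'; python3 p.py .608 .1595 .042 2.05
```

```text
t 21.4 pos [0.6077 0.1591 0.0425] F [-9.  -7.4  8.9] op 0.025464895625945075
[[-0.011 -0.035  0.999]
 [-0.006  0.999  0.035]
 [-1.    -0.006 -0.012]]
d_tool [0.0005 0.0004 0.0003] turn -0.0005 -0.0115 0.0056 yaw 2.0203578396504716
t: 21.5
tool_pos: [0.6075, 0.1591, 0.0422]
orientation: [-0.031, 1.573, 0.024]
force: [-8.6, -6.1, 4.0]
opening: 0.0257
t 21.5 pos [0.6075 0.1591 0.0422] F [-8.6 -6.1  4. ] op 0.025655742222618683
[[-0.003 -0.035  0.999]
 [-0.004  0.999  0.035]
 [-1.    -0.004 -0.003]]
d_tool [0.0002 0.0004 0.0005] turn -0.0007 -0.0028 0.0043 yaw 2.0120611143868405
```

```bash
python3 -m inch '[[[-0.0002,0.002,0.0015,0,-0.005,0.006,0]]]'; python3 -m inch '[[[-0.0002,0.002,0.0015,0,-0.007,0.006,0]]]'; python3 - <<'E'
from h import *
for i in range(8): c=cam('wrist'); s=telemetry.read_state(); print(s['t'],np.round(s['tool_pos'],4),np.round(s['force'],1))
st(); cv2.imwrite('pics/w8.png',c['frame'])
E
python3 p.py .608 .1595 .042 2.05
```

```text
t: 21.6
tool_pos: [0.6075, 0.1594, 0.0421]
orientation: [-0.028, 1.572, 0.027]
force: [-12.2, -13.3, 9.4]
opening: 0.0257
t: 21.7
tool_pos: [0.6075, 0.1594, 0.042]
orientation: [-0.026, 1.569, 0.029]
force: [-11.4, -11.5, 10.7]
opening: 0.0255
21.75 [0.6075 0.1594 0.042 ] [-9.2 -8.9  8.5]
21.8 [0.6075 0.1594 0.042 ] [-10.6 -10.2   8.6]
21.85 [0.6075 0.1594 0.042 ] [ -9.4 -10.8   9.5]
21.9 [0.6075 0.1594 0.0421] [-9.8 -9.4  9.7]
21.95 [0.6074 0.1594 0.042 ] [-9.6 -9.4  8.6]
22.0 [0.6074 0.1594 0.042 ] [-10.5  -9.9   9.3]
22.05 [0.6075 0.1594 0.042 ] [-10.5 -10.8   9. ]
22.1 [0.6075 0.1594 0.042 ] [ -9.8 -10.1   8.8]
t 22.1 pos [0.6075 0.1594 0.042 ] F [ -9.8 -10.1   8.8] op 0.025919628824611723
[[ 0.002 -0.035  0.999]
 [ 0.002  0.999  0.035]
 [-1.     0.002  0.002]]
t 22.1 pos [0.6075 0.1594 0.042 ] F [ -9.8 -10.1   8.8] op 0.025919628824611723
[[ 0.002 -0.035  0.999]
 [ 0.002  0.999  0.035]
 [-1.     0.002  0.002]]
d_tool [0.     0.0001 0.0005] turn -0.0011 0.0019 -0.0017 yaw 1.985820025243935
```

View pics/w8.png

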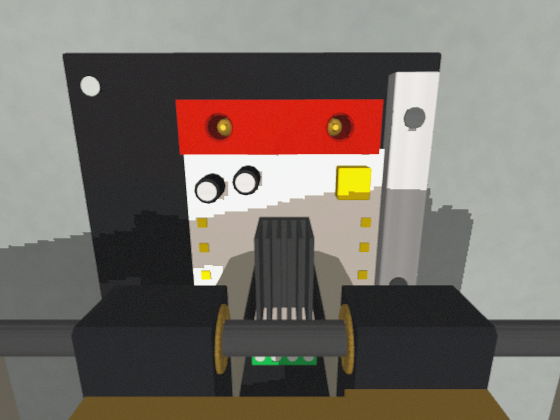

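The board is flush against the stop at row 154 and the fence at column 383. The deck load of about 9 N could take up much of the push through friction, so I push harder in the plane and ease the downward load.

```bash
python3 -m inch '[[[-0.0008,0.003,0.0025,0,0,0,0]]]' 60; python3 -m inch '[[[-0.0008,0.0035,0.003,0,0,0,0]]]'; python3 - <<'E'
from h import *
for i in range(6): c=cam('wrist'); s=telemetry.read_state(); print(s['t'],np.round(s['tool_pos'],4),np.round(s['force'],1))
E
python3 p.py .608 .1595 .042 2.05
```

```text
t: 22.2
tool_pos: [0.6076, 0.1598, 0.0422]
orientation: [-0.029, 1.574, 0.025]
force: [-16.1, -16.3, 10.0]
opening: 0.0254
t: 22.3
tool_pos: [0.6078, 0.1601, 0.0425]
orientation: [-0.032, 1.581, 0.02]
force: [-19.3, -18.0, 17.3]
opening: 0.0254
22.35 [0.6077 0.1602 0.0426] [-19.3 -17.4  14.9]
22.4 [0.6077 0.1602 0.0425] [-18.3 -17.4  15.4]
22.45 [0.6077 0.1602 0.0425] [-18.1 -16.9  15.6]
22.5 [0.6077 0.1602 0.0425] [-17.4 -16.6  14.9]
22.55 [0.6077 0.1602 0.0425] [-18.2 -16.7  15.3]
22.6 [0.6077 0.1602 0.0425] [-16.9 -16.5  15.1]
t 22.6 pos [0.6077 0.1602 0.0425] F [-16.9 -16.5  15.1] op 0.02566630350627156
[[-0.011 -0.033  0.999]
 [-0.007  0.999  0.033]
 [-1.    -0.007 -0.011]]
d_tool [ 0.0005 -0.0007  0.0003] turn -0.0024 -0.0109 0.0071 yaw 1.9126553171388367
```

```bash
python3 -m inch '[[[-0.001,0.003,0.0025,0,-0.014,0.01,0]]]'; python3 -m inch '[[[-0.002,0.003,0.0025,0,-0.008,0.006,0]]]'; python3 - <<'E'
from h import *
for i in range(6): c=cam('wrist'); s=telemetry.read_state(); print(s['t'],np.round(s['tool_pos'],4),np.round(s['force'],1))
E
python3 p.py .608 .1595 .042 2.05
```

```text
t: 22.7
tool_pos: [0.6076, 0.1604, 0.0424]
orientation: [-0.027, 1.574, 0.025]
force: [-10.1, -11.3, 2.8]
opening: 0.0259
t: 22.8
tool_pos: [0.6075, 0.1605, 0.0425]
orientation: [-0.025, 1.572, 0.026]
force: [-5.6, -11.6, -4.2]
opening: 0.0258
22.85 [0.6075 0.1605 0.0424] [ -7.3 -12.1   1.1]
22.9 [0.6075 0.1605 0.0424] [ -6.9 -11.7   0.2]
22.95 [0.6075 0.1605 0.0424] [ -8.  -12.3   0.9]
23.0 [0.6075 0.1605 0.0424] [ -8.  -11.9   0.9]
23.05 [0.6075 0.1605 0.0424] [ -8.9 -11.6   1.7]
23.1 [0.6075 0.1605 0.0424] [ -9.1 -13.1   1.6]
t 23.1 pos [0.6075 0.1605 0.0424] F [ -9.1 -13.1   1.6] op 0.025383964874708644
[[-0.001 -0.033  0.999]
 [-0.     0.999  0.033]
 [-1.     0.    -0.001]]
d_tool [ 0.0004 -0.001   0.0004] turn -0.0032 -0.0015 -0.0 yaw 1.8685836170422494
```

```bash
python3 -m inch '[[[-0.0012,0.002,0.004,-0.003,-0.006,0.002,0]]]'; python3 -m inch '[[[-0.0015,0.004,0.0045,-0.003,-0.008,0.005,0]]]'; python3 - <<'E'
from h import *
for i in range(6): c=cam('wrist'); s=telemetry.read_state(); print(s['t'],np.round(s['tool_pos'],4),np.round(s['force'],1),np.round(s['wrist_torque'],2))
cv2.imwrite('pics/w9.png',c['frame'])
E
python3 p.py .608 .1595 .042 2.05
```

```text
t: 23.2
tool_pos: [0.6076, 0.1604, 0.0422]
orientation: [-0.029, 1.575, 0.026]
force: [-26.2, -9.2, 20.4]
opening: 0.0256
t: 23.3
tool_pos: [0.6076, 0.1606, 0.0423]
orientation: [-0.032, 1.578, 0.027]
force: [-26.0, -25.7, 19.5]
opening: 0.0256
23.35 [0.6076 0.1605 0.0423] [-23.  -19.5  15.4] [-3.22  3.51 -0.14]
23.4 [0.6077 0.1605 0.0423] [-24.2 -19.5  16.7] [-3.18  3.46 -0.09]
23.45 [0.6076 0.1605 0.0423] [-22.8 -20.6  14.8] [-3.26  3.43 -0.09]
23.5 [0.6076 0.1605 0.0423] [-22.6 -19.9  15.7] [-3.15  3.47 -0.11]
23.55 [0.6076 0.1605 0.0423] [-22.9 -19.6  15.8] [-3.23  3.41 -0.13]
23.6 [0.6076 0.1605 0.0423] [-23.6 -19.   15.6] [-3.18  3.36 -0.12]
t 23.6 pos [0.6076 0.1605 0.0423] F [-23.6 -19.   15.6] op 0.02574181661822232
[[-0.007 -0.037  0.999]
 [-0.003  0.999  0.037]
 [-1.    -0.003 -0.007]]
d_tool [ 0.0003 -0.001   0.0003] turn 0.0017 -0.0074 0.0026 yaw 2.1467855194542587
```

```bash
python3 -m inch '[[[-0.0018,0.0045,0.0045,0.001,-0.012,0.006,0]]]'; python3 - <<'E'
from h import *
for i in range(8): c=cam('wrist'); s=telemetry.read_state(); print(s['t'],np.round(s['tool_pos'],4),np.round(s['force'],1),np.round(s['wrist_torque'],2))
cv2.imwrite('pics/w10.png',c['frame'])
E
python3 p.py .608 .1595 .042 2.05
```

```text
t: 23.7
tool_pos: [0.6076, 0.1606, 0.0423]
orientation: [-0.031, 1.577, 0.025]
force: [-20.4, -23.3, 11.5]
opening: 0.0255
23.75 [0.6076 0.1605 0.0423] [-20.2 -20.5  13.7] [-3.57  3.29  0.04]
23.8 [0.6076 0.1606 0.0423] [-20.  -21.2  13.3] [-3.46  3.25 -0.02]
23.85 [0.6076 0.1606 0.0423] [-21.5 -21.   13.4] [-3.55  3.21  0.03]
23.9 [0.6076 0.1605 0.0423] [-21.3 -21.1  13.3] [-3.54  3.26  0.05]
23.95 [0.6076 0.1605 0.0423] [-21.2 -21.2  12.8] [-3.49  3.25  0.05]
24.0 [0.6076 0.1605 0.0422] [-21.4 -21.3  12.9] [-3.48  3.28 -0.03]
24.05 [0.6076 0.1605 0.0423] [-21.  -20.8  12.9] [-3.48  3.31  0.02]
24.1 [0.6076 0.1606 0.0423] [-21.3 -20.8  13.3] [-3.53  3.27 -0.  ]
t 24.1 pos [0.6076 0.1606 0.0423] F [-21.3 -20.8  13.3] op 0.02570725613174544
[[-0.006 -0.035  0.999]
 [-0.004  0.999  0.035]
 [-1.    -0.003 -0.006]]
d_tool [ 0.0003 -0.0011  0.0003] turn -0.0003 -0.0062 0.0034 yaw 2.03261019873252
```

View pics/w10.png

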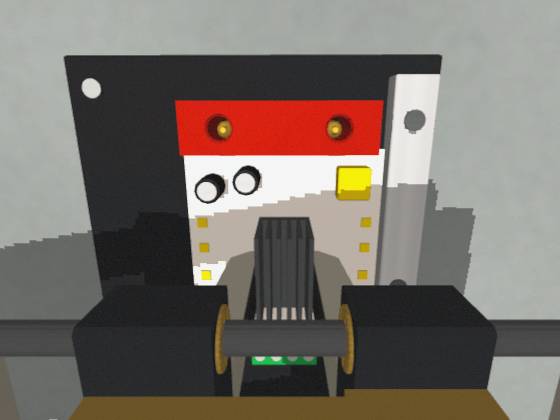

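Everything is steady and flush. The board edge meets the stop at row 155 and the fence at column 384, the pins are in their holes, and there is no moment about the vertical. Handing in.

```bash
python3 -c "
from h import *
print(workorder.close_job()); st()"
```

```text
the job is handed in; nothing more can be done
None
the job is handed in; nothing more can be done
```

I seated the red stop over both dowel pins and let it go. The white board is in the corner between the fence and the stop, and the gripper is still holding and pressing it. The job was handed in at about 24 s; no verdict came back.

**Stop:** the tool stopped at deck height when I lowered it, 15.0 mm above its height at pick-up. Later pictures show both pins in the holes.

**Board, last checks:**
- **Flush:** it looks flush on both faces in the last wrist picture.
- **Position and angle:** its underside works out at about 15.3 mm (deck 15 mm). Tilt is about 7 mrad, and its angle is within 0.1° of the jig's measured 2.0°.
- **Push:** about 21 N toward the fence and 21 N toward the stop, steady for 0.4 s.
- **Grip:** set to 60 N, with the fingers stopped at 25.7 mm on the 26 mm heatsink.

**What I could not confirm:**
- **Contact forces:** I could only read the total force at the wrist. The fence and stop forces are not measured separately, and about 13 N of upward load means friction takes up some of the push.
- **Jig corner:** one early estimate of the corner was about 3 mm off the others. I relied on the position where the stop actually seated, and a later close-up view agreed with it to about 1 mm.
- **Final tool position:** the tool ended about 1 mm further toward the stop than planned. I put that down to the stop's play on its pins or a small slip in the grip.
- **Bystanders:** I moved nothing else on purpose and felt no unexpected contact, but I did not re-measure their positions.

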